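# Take the battery pack out of the bench tester

## Robot

A 6-joint arm with a two-finger parallel gripper is mounted at the origin on the work surface. World frame = base frame: x ahead of the robot, y to its left, z up, the work surface at z = 0. Lengths are in mm, angles in rad, forces in N, time in s.
With the tool pointing down it reaches from about 350 to 725 mm from the base axis. Payload 4.3 kg.
Tool frame: the origin (TCP) lies midway between the tips of the shut fingers; the grasp point (between the pads) lies 19 mm behind it (manip.grip_point_offset is the distance from the TCP to the grasp point, in mm); z points along the fingers, y is the line along which they close (so a half turn about z gives the same grasp; the last joint's range is limited). The gripper opens to 85 mm and grips with 20 to 120 N. Pads are 22 mm wide; open, the fingers measure 114 mm over their backs; the gripper's body (76 mm by 85 mm) begins 54 mm behind the grasp point. The pads swing forward as they close: fully open they stand 13 mm farther back than shut.
Start: joints at [1.083, 0.377, 0.081, 1.274, 0, 1.46], TCP at [212.114, 534.485, 231.329] pointing down, gripper open.
Joint ranges: [-2.72, 2.72], [-0.84, 1.66], [-1.02, 1.22], [-1.77, 2.12], [-1.37, 1.28], [-3.14, 3.14]. Speed limits (rad/s): [2.57, 2.57, 3.14, 3.14, 3.14, 3.14].

## Interface

Orientations are given as a unit quaternion [w, x, y, z].
In Python, from station import manip gives the robot as it stands.
- The arm moves only by the tool arm_command, never from a script. Its argument "steps" is a list of rows, each a list of 3 entries, a list of its own where there are three numbers: the shift along the world's x, y, z scaled (see below), then the turn about the world's z scaled (see below), then the gripper command: -1 is fully open, 1 is shut, values between are in proportion. A call has 1 to 20 rows; each row is the pose to reach, as a shift and turn from the pose commanded when the call began; what a row does not reach only later rows make up. The controller multiplies each number of a shift by 200 mm and each number of a turn by pi/2 rad. A row lasts 1/12 s, in which the tool goes at most 41.7 mm and 7.16 degrees, less where a joint would pass 70% of its speed; a pose out of reach is approached as far as the arm can. A call with a number of a shift or a turn outside -1 to 1 is refused whole. A call with a gripper value outside its range is refused whole. The fingers move at their own pace and stop on an object; "squeeze" is the grip in N (left out, the last holds). Time passes only in rows, so rows that repeat a pose let the fingers close. It gives the time, the measured TCP pose, the force, the opening and the grip force at its end, in the units of the state.
- manip.observe(): the state, without advancing time (a new reading comes with each control period).
- manip.read_camera(name): name is "side" or "top" or "wrist"; returns a dict with "pixels" (400x640x3 uint8, red, green, blue), "K" (3x3 intrinsics, pixels), "rvec" (rotation vector, rad) and "tvec" (3), from world to camera coordinates, as OpenCV has them; the wrist camera has in their place "hand_eye" (4x4, takes a point from camera to tool coordinates, whose origin is the TCP and whose axes are the flange's). Camera axes: x right, y down, z forward; pixel columns grow to the right and rows downward; lengths in mm; the calibration is good to about 2 mm. A picture is of the moment at which its call begins: read the wrist's pose just before it. There is no depth.
- manip.hand_in(): hands the job in; it is judged then, once.
The state is a dict: "time_s": time; "q": joint angles; "joint_velocities": joint speeds; "effort": joint torques, N m; "position": TCP position; "tool_rot": TCP orientation; "contact_force": force on the tool from outside, world axes, zero at the start; "moment": the same for the moment, N m; "grip_width": finger opening in mm; "grip_force": force on a finger pad.
Only numpy, scipy, OpenCV 4.12 (cv2) and the standard library are available. Lean on these libraries where they do the work, as an engineer would, in place of code of your own. Each camera call takes 0.05 s, during which the arm holds its last target. There are 200 camera calls.

## Task

Open the battery well of the bench tester: press the release tab on the light grey cover down and keep it down while sliding the cover along its rails to its far stop. Then draw the battery pack out by its grab rib and set it down gently in the empty tray, flat on the tray's floor with the rib up. Leave the cover fully open, let go of everything and leave the other things on the bench where they are.

Things in the scene. Friction and masses are not known exactly. Their poses are not given: they have to be found in the camera images.
- tester: Bench tester, fixed: grey case 200 mm wide on a stand, face sloping 30 deg, low edge to the robot at yaw 0. Origin at bench level; x to the back (the face climbs to +x), y left, z up. Face plane passes (0, 0, 106 mm), outward normal (-0.5, 0, 0.866). Case: x -75 to 155 mm, y -105 to 95 mm, up to 176 mm high. On the face: a light grey sliding cover with a release tab; under it the well.
- well (a point): Centre of the mouth of the battery well in the face, under the shut cover; axes: x up the slope, y along the slide, z outward normal of the face. The well is 94 mm (x) by 84 mm (y), 58 mm deep; the pack leaves it along z. Beside the pack's rib it is free for 33 mm each side, down to the slab's top.
- handle_bar (a point): Middle of the cross bar of the tester's round carrying handle (12 mm tube, 212 mm long along the tester's y), 85 mm straight above the face, over the upper half of the well; its legs run from both ends down to the back of the case. To reach the well, lean the tool along the face's normal, passing under the bar from the low side. Axes as the tester.
- cover (a joint): Cover travel in m: 0 shut, 0.091 far stop (well uncovered). It slides to the tester's +y; friction 1.5 N. A hook on the tab catches in notches at 0, 0.030, 0.060, 0.090: the cover leaves a notch only with the tab pressed 8 mm or more, and catches in the next if the tab is let up. Plate 92 mm (along y) x 152 mm (up the slope) x 4 mm, top 4.5 mm above the face.
- tab (a joint): Press of the release tab in m: 0 up, 0.012 fully down; spring force 1.8 N at the start, 7.2 N fully down. It moves into the face, against the normal, and rides along with the cover.
- tab_top (a point): On the top of the release tab (moves with it), a light pad with black ribs in a cut-out at the cover's low edge, flush when up. Axes: x up the slope, y opening direction, z outward normal. Free pad: 21 mm to each side in x and y. From y = 21 to 29 mm stands a push rib 12 mm tall: shut fingertips on the pad push the cover open against it. Cover plate from x = 23 mm, catch strip from x = -23 mm.
- pack: Black battery pack, 0.22 to 0.44 kg: slab 90 (x) x 80 (y) x 18 mm with a grab rib on top, 50 mm long (x), 14 mm thick (y), 34 mm tall; 52 mm in all. Origin at the centre of the underside, z up through the rib. At first it lies in the well with 2 mm play each side, its z along the face's normal, its x up the slope, the rib's top 6 mm below the face.
- pack_rib (a point): Centre of the top of the pack's grab rib, axes as the pack. Grip across y, 8 to 14 mm below this point.
- tray: Empty open grey tray fixed on the bench, 150 mm (x) by 140 mm (y), 24 mm high, walls and floor 4 mm thick. Origin at the centre of the underside.
- organiser: Lidded component box fixed on the bench, 150 x 130 x 49 mm, no place for the pack. Origin at the centre of the underside. It and the tray may be in each other's place.
- spool: Bystander, to be left alone: solder spool standing on its flange, 72 mm diameter, 60 mm tall. Origin at its underside.
- flux_jar: Bystander, to be left alone: small jar, 54 mm diameter, 50 mm tall. Origin at its underside.
- screwdriver: Bystander, to be left alone: screwdriver lying flat, 170 mm long. Origin about its middle, underside.
- cutter: Bystander, to be left alone: snap-off cutter knife lying flat, 140 x 24 x 20 mm, lying between the tester and the tray. Origin at its underside.
- pliers: Bystander, to be left alone: pliers lying flat, about 150 mm long. Origin at its underside.
- breadboard: Bystander, to be left alone: white plug-in board lying flat, 165 x 55 x 9 mm. Origin at its underside.
- tin: Bystander, to be left alone: open steel tin, 80 mm diameter, 35 mm tall. Origin at its underside.

How it is judged (in metres and radians):
On the way, in this order (a step that is already met when the one before it is completed fails the run):
1. the cover is slid to its far stop (within 7 mm) (value of joint cover above 0.084 m), for 0.1 s.
2. the pack is drawn out of its well (150 mm away from where it lay) (distance of pack from where it was at the start of the episode above 0.15 m), for 0.1 s.
At the end, for the whole second after the job is handed in: The pack lies at rest in the tray, flat (within 4.5 deg) on the floor with the rib up (its underside less than 10 mm above the tray's underside), and the cover is open to within 7 mm of its far stop (value of joint cover above 0.084 m and x of pack in the frame of tray between -0.04 and 0.04 m and y of pack in the frame of tray between -0.04 and 0.04 m and z of pack in the frame of tray below 0.01 m and angle between pack's own z axis and vertical below 0.08 rad and linear speed of pack below 0.02 m/s and contact force between pack and tray above 0.5 N); the robot touches nothing.
It fails at once if a bystander is moved by more than 30 mm (distance of any of spool, flux_jar, screwdriver, cutter, pliers, breadboard, tin from where it was at the start of the episode above 0.03 m).
It fails at once if the pack is dropped or banged into the tray (faster than 0.4 m/s within 26 mm of the floor) (horizontal distance between pack and tray below 0.06 m and z of pack in the frame of tray below 0.03 m and linear speed of pack above 0.4 m/s).
It fails at once if the cover is forced past a catch without pressing the tab (tab down less than 4 mm between two notches) (value of joint tab below 0.004 m and (value of joint cover between 0.01 and 0.02 m or value of joint cover between 0.04 and 0.05 m or value of joint cover between 0.07 and 0.08 m)).
It also fails if it takes over 64 s, if anything falls off the work surface, if the arm or the gripper's body presses on something with over 40 N, if the wrist force passes 120 N, or if a joint passes its speed limit or range.

## Working session

There is one attempt and no reset: what is moved stays moved. The work goes in short steps, Python scripts to look and compute and a tool call to move; the robot and the scene stay as the last step left them, time stands still between calls to the robot, and variables do not carry over. Pictures are saved under pics/ and viewed, at most 10 in all, crops included, and the job is handed in when it is done.

Besides the shell and the picture viewer there is one more tool, called after "Emit:" as name(argument=value, ...) on one line, values as JSON. arm_command: Moves the arm, as the interface text tells. Shifts and turns lie within -1 to 1; 1 stands for 200 mm of shift or pi/2 rad of turn. Its arguments: {"type":"object","properties":{"steps":{"type":"array"},"squeeze":{"type":"number"}},"required":["steps"]}

```bash
mkdir -p pics; ls; cat > h.py <<'E'
import numpy as np,cv2
from station import manip
from scipy.spatial.transform import Rotation as R
def cam(n):
    s=manip.observe(); c=manip.read_camera(n); K=np.array(c['K'],float)
    if 'rvec' in c:
        M=cv2.Rodrigues(np.array(c['rvec'],float))[0]; t=np.array(c['tvec'],float).ravel()
    else:
        H=np.array(c['hand_eye']); w,x,y,z=s['tool_rot']; T=np.eye(4); T[:3,:3]=R.from_quat([x,y,z,w]).as_matrix(); T[:3,3]=s['position']
        W=np.linalg.inv(T@H); M=W[:3,:3]; t=W[:3,3]
    return c['pixels'],K,M,t
def proj(P,K,M,t):
    p=(np.atleast_2d(P)@M.T+t)@K.T; return p[:,:2]/p[:,2:]
def onplane(uv,K,M,t,n=(0,0,1),d=0):
    r=np.linalg.inv(K)@np.array([uv[0],uv[1],1.]); r=M.T@r; o=-M.T@t; n=np.array(n,float)
    return o+r*((d-n@o)/(n@r))
def save(n,f):
    a=cam(n); cv2.imwrite('pics/'+f,a[0][:,:,::-1]); np.savez('pics/'+f+'.npz',K=a[1],M=a[2],t=a[3]); return a
E
python3 - <<'E'
from h import *
for n in ('top','side','wrist'):
    a=save(n,n+'0.png'); print(n,-a[2].T@a[3],a[2][2])
print(manip.observe())
E
```

```text
pics
top [ 491.84009774  -75.08828813 1408.37783605] [ 0.05935819 -0.0093595  -0.99819287]
side [  337.91558966 -1084.56473002   883.75642125] [ 0.19978171  0.79983033 -0.56600239]
wrist [151.52027929 557.47232692 374.38363476] [ 0.2405963  -0.09794367 -0.96567099]
{'time_s': 0.15, 'q': array([1.08270201e+00, 3.77932495e-01, 7.99685934e-02, 1.27439036e+00,
       3.12197679e-06, 1.46054077e+00]), 'joint_velocities': array([-3.41533319e-04, -9.94076599e-05,  3.99247322e-03,  3.23708518e-04,
       -1.10773711e-04,  3.03624038e-03]), 'effort': array([ 1.32373050e-03, -4.64034855e+01,  2.70170867e+01,  1.38607656e-02,
       -3.23626352e-05, -1.06621630e-05]), 'position': array([211.86750978, 534.02651727, 230.56811262]), 'tool_rot': array([-2.31078068e-04,  1.87797555e-01,  9.82207448e-01, -7.43905197e-04]), 'contact_force': array([ 0.44652615, -0.06608489, -0.14160633]), 'moment': array([-0.00970693, -0.01480469,  0.0054744 ]), 'grip_force': 0.0, 'grip_width': 85.64650755773062}
```

View pics/top0.png

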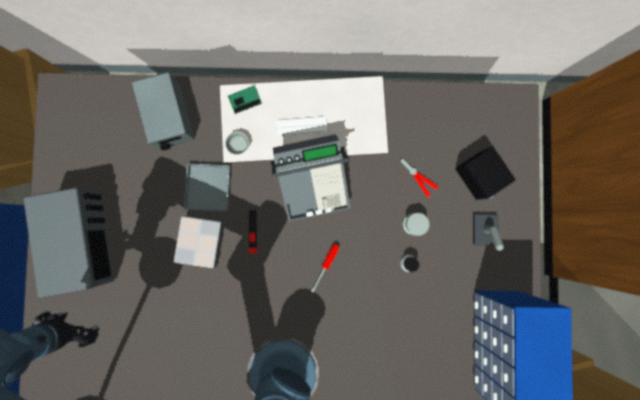

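View pics/side0.png

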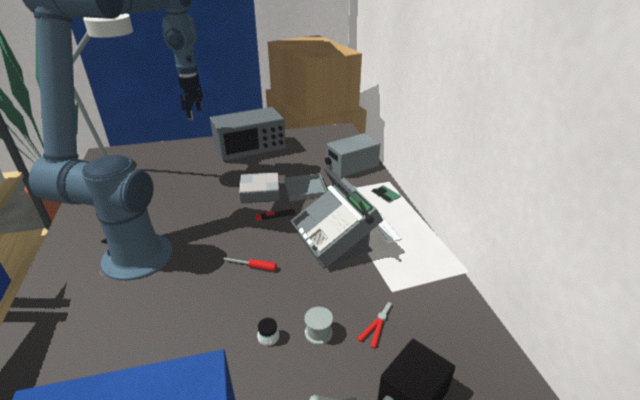

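```bash
python3 - <<'E'
import cv2,numpy as np
a=cv2.imread('pics/top0.png')[105:280,165:365]; a=cv2.resize(a,None,fx=3.4,fy=3.4,interpolation=cv2.INTER_CUBIC)
cv2.imwrite('pics/c1.png',a)
a=cv2.imread('pics/side0.png')[150:280,230:420]; a=cv2.resize(a,None,fx=4.2,fy=4.2,interpolation=cv2.INTER_CUBIC)
cv2.imwrite('pics/c2.png',a)
E
```

```text
(no output)
```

View pics/c1.png

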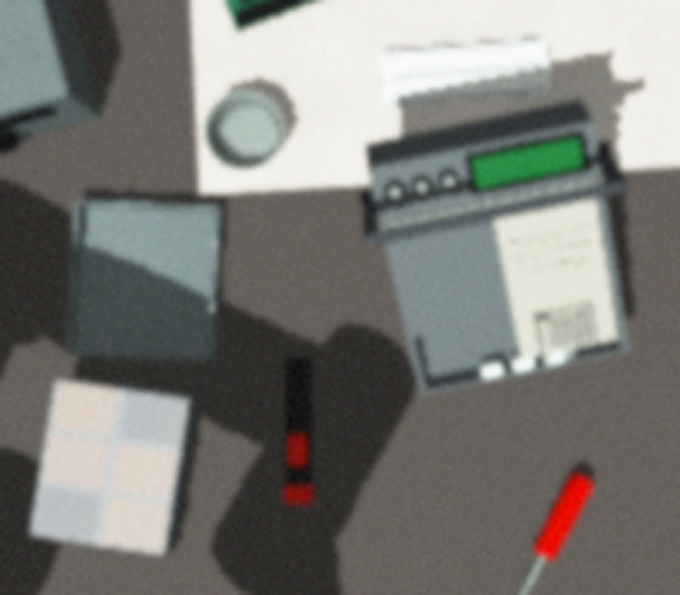

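View pics/c2.png

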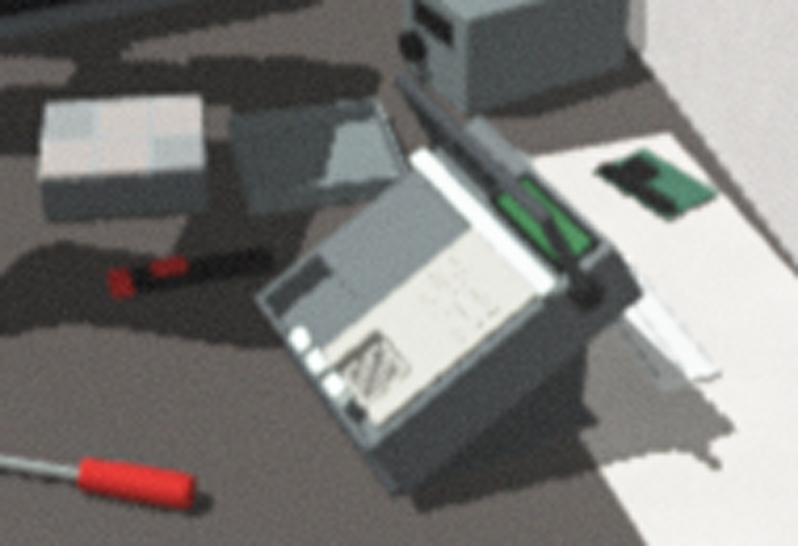

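```bash
cat > fit.py <<'E'
from h import *
from scipy.optimize import least_squares
def L(f): d=np.load(f'pics/{f}0.png.npz'); return d['K'],d['M'],d['t']
top,side=L('top'),L('side')
c1=lambda u,v:np.array([u/3.4+165,v/3.4+105]); c2=lambda u,v:np.array([u/4.2+230,v/4.2+150])
Y=lambda a:np.array([[np.cos(a),-np.sin(a),0],[np.sin(a),np.cos(a),0],[0,0,1]])
def pose(obs,g):
    f=lambda p:np.concatenate([proj(Y(p[2])@np.array(P,float)+[p[0],p[1],0],*c)[0]-uv for c,P,uv in obs])
    r=least_squares(f,g,loss='soft_l1'); print(r.x,np.round(f(r.x),1)); return r.x
E
python3 - <<'E'
from fit import *
zl=106-75*np.tan(np.pi/6)
p=pose([(top,(-75,95,zl),c1(422,392)),(top,(-75,-105,zl),c1(630,348)),(side,(-75,95,zl),c2(257,298)),(side,(-75,-105,zl),c2(365,440))],[550,0,0.15])
h=pose([(top,(0,106,0),c1(370,225)),(top,(0,-106,0),c1(622,185))],[600,0,0.15])
# bar: vary z & x in tester frame
def fb(q): 
    o=[]
    for s,uv in((1,c1(370,222)),(-1,c1(622,187))): o+=[proj(Y(p[2])@np.array([q[0],s*106+q[1],q[2]])+[p[0],p[1],0],*top)[0]-uv]
    for s,uv in((1,c2(400,80)),(-1,c2(578,270))): o+=[proj(Y(p[2])@np.array([q[0],s*106+q[1],q[2]])+[p[0],p[1],0],*side)[0]-uv]
    return np.concatenate(o)
r=least_squares(fb,[30,0,200]);print('bar tester',r.x,np.round(r.fun,1),'above face',r.x[2]-106-r.x[0]*np.tan(np.pi/6))
t=pose([(top,(75,70,24),c1(77,200)),(top,(75,-70,24),c1(222,200)),(top,(-75,-70,24),c1(215,358)),(top,(-75,70,24),c1(70,355))],[500,250,0])
n=Y(p[2])@np.array([-.5,0,.866]); d=n@(np.array([p[0],p[1],106]))+4.5
for uv in(c1(568,328),): w=onplane(uv,*top,n,d); print('tab',w,Y(-p[2])@(w-[p[0],p[1],0]))
w=onplane(c2(373,372),*side,n,d); print('tab',w,Y(-p[2])@(w-[p[0],p[1],0]))
for nm,uv in(('cov',(494,222)),('cov',(605,200)),('cov',(625,345)),('cov',(522,360))):
    w=onplane(c1(*uv),*top,n,d); print(nm,w,Y(-p[2])@(w-[p[0],p[1],0]))
for uv in((287,360),(312,360),(315,505),(283,505)): print('cutter',onplane(c1(*uv),*top,(0,0,1),15))
for uv in((57,380),(190,397),(165,555),(30,535)): print('org',onplane(c1(*uv),*top,(0,0,1),49))
E
```

```text
[ 5.91472756e+02 -8.72214769e+01  2.24922512e-01] [-0.4 -0.2  0.  -0.1 -0.5 -0.6  0.2  2.1]
[ 6.82070075e+02 -7.66594734e+01  2.03084792e-01] [ 5.4 -0.2 -6.5  0.2]
bar tester [ 66.96518193  -8.00791566 199.1758258 ] [ 1.8  1.3 -0.2 -3.2  3.3  5.9 -5.2 -5.6] above face 54.51345998655602
[ 6.00953215e+02  2.57423269e+02 -1.60580296e-03] [-0.2 -0.3 -0.2  0.7  0.4 -0.1  0.  -0.2]
tab [ 557.96247599 -146.64102575   84.68441437] [-45.91859432 -50.44902758  84.68441437]
tab [ 560.04603012 -151.58394013   85.22058644] [-44.98994429 -55.73213363  85.22058644]
cov [647.46888947 -76.41470255 144.10387538] [ 56.99591216  -1.95429712 144.10387538]
cov [ 669.15487339 -174.31413835  143.70269296] [  56.3010642  -102.22442535  143.70269296]
cov [ 543.91171865 -200.8551698    69.79511662] [ -71.70685802 -100.16384079   69.79511662]
cov [ 527.94413987 -105.04755018   73.14539083] [-65.90418308  -3.20821943  73.14539083]
cutter [525.01331204 120.92745345  15.        ]
cutter [525.49162424  96.78590554  15.        ]
cutter [386.18590782  90.0827916   15.        ]
cutter [385.60971432 120.80173342  15.        ]
org [501.10850572 331.71121797  49.        ]
org [487.58266945 206.3174433   49.        ]
org [339.67606303 224.85910275  49.        ]
org [355.90103731 351.39075229  49.        ]
```

View pics/wrist0.png

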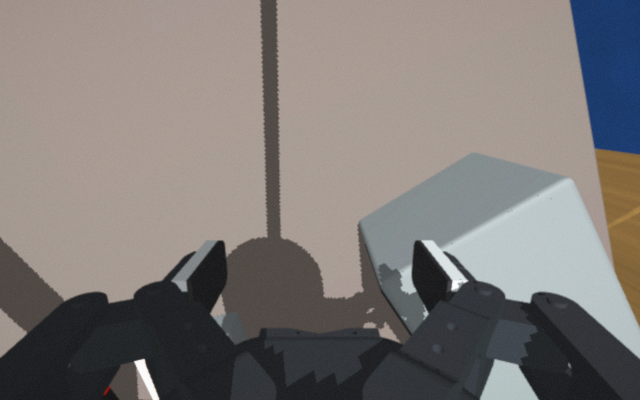

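```bash
python3 - <<'E'
from fit import *
p=np.array([591.5,-87.2,0]);yaw=.222
n=Y(yaw)@np.array([-.57735,0,1]); d=n@(p+[0,0,191])
for c,uvs in((top,[c1(372,226),c1(495,207),c1(618,186)]),(side,[c2(405,85),c2(500,183),c2(583,285)])):
    for uv in uvs: w=onplane(uv,*c,n,d); print(np.round(w),np.round(Y(-yaw)@(w-p),1))
# tab target: rotate
tab=Y(yaw)@np.array([-45.5,-53,0])+p; print('tab',tab)
print('tooly now',np.degrees(np.arctan2(.929,.369)))
E
```

```text
[632.  24. 228.] [ 63.8  99.8 227.8]
[650. -77. 225.] [ 59.3  -2.8 225.2]
[ 670. -179.  224.] [  56.3 -106.5  223.5]
[625.  15. 223.] [ 55.4  92.2 223. ]
[ 657. -132.  222.] [ 53.9 -57.6 222.1]
[ 676. -253.  218.] [  46.2 -180.3  217.7]
tab [ 558.7862057  -148.91756364    0.        ]
tooly now 68.33696013758058
```

Emit:
arm_command(steps=[[[0.1, -0.19, 0.05], 0.07, -1], [[0.2, -0.38, 0.1], 0.14, 0], [[0.3, -0.57, 0.15], 0.21, 1], [[0.4, -0.76, 0.15], 0.29, 1], [[0.5, -0.95, 0.15], 0.36, 1]])

```text
time_s: 0.57
position: [304.3, 359.8, 261.8]
tool_rot: [0.001, -0.089, 0.996, 0.0]
contact_force: [0.6, -0.0, 0.3]
grip_width: 38.8
grip_force: 0.0
```

Emit:
arm_command(steps=[[[0.1, -0.19, 0], 0.02, 1], [[0.2, -0.38, 0], 0.03, 1], [[0.3, -0.57, 0], 0.03, 1], [[0.4, -0.76, 0], 0.03, 1], [[0.5, -0.95, 0], 0.03, 1]])

```text
time_s: 0.98
position: [400.8, 174.9, 261.1]
tool_rot: [-0.0, -0.11, 0.994, 0.0]
contact_force: [0.4, 0.6, -0.1]
grip_width: 0.0
grip_force: 0.0
```

Emit:
arm_command(steps=[[[0.1, -0.19, 0], 0, 1], [[0.2, -0.38, 0], 0, 1], [[0.3, -0.57, 0], 0, 1], [[0.4, -0.76, 0], 0, 1], [[0.5, -0.95, 0], 0, 1], [[0.6, -0.99, 0], 0, 1], [[0.65, -0.99, -0.1], 0, 1], [[0.65, -0.99, -0.1], 0, 1]])

```text
time_s: 1.65
position: [531.1, -22.5, 237.9]
tool_rot: [-0.002, -0.109, 0.994, 0.001]
contact_force: [-0.8, -0.0, -0.5]
grip_width: -0.2
grip_force: 0.0
```

Emit:
arm_command(steps=[[[0, -0.2, 0], 0, 1], [[0, -0.4, 0], 0, 1], [[0, -0.62, 0], 0, 1], [[0, -0.62, 0], 0, 1], [[0, -0.62, 0], 0, 1]])

```text
time_s: 2.07
position: [529.8, -146.3, 241.3]
tool_rot: [-0.0, -0.108, 0.994, 0.0]
contact_force: [-0.1, -0.0, 0.2]
grip_width: -0.1
grip_force: 0.0
```

```bash
python3 - <<'E'
from h import *
save('wrist','w1.png'); print(manip.observe()['position'])
E
```

```text
[ 529.82191183 -144.83994642  241.28964649]
```

View pics/w1.png

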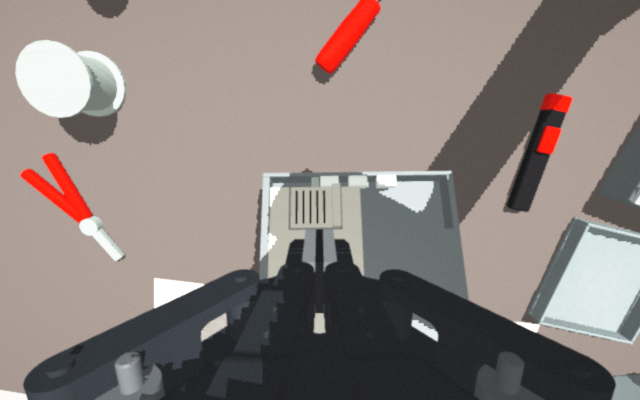

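```bash
python3 - <<'E'
from fit import *
d=np.load('pics/w1.png.npz'); w=(d['K'],d['M'],d['t'])
zl=106-75*np.tan(np.pi/6)
A=onplane((263,174),*w,(0,0,1),zl); B=onplane((453,172),*w,(0,0,1),zl); print(A,B,np.linalg.norm(A-B))
e=(B-A)/np.linalg.norm(B-A); yaw=np.arctan2(-e[0],e[1]); print('yaw',yaw)
p=(A+B)/2-Y(yaw)@np.array([-75,-5,zl]); print('p',p)
n=Y(yaw)@np.array([-.5,0,.866]); dd=n@(p+[0,0,106])+4.5
for uv in((290,187),(341,187),(341,229),(290,229),(311.5,208),(362,230),(272,186)):
    q=onplane(uv,*w,n,dd); print(uv,np.round(q,1),np.round(Y(-yaw)@(q-p),1))
E
```

```text
[ 542.32479789 -205.3989128    62.69872981] [496.94196328  -9.47464013  62.69872981] 201.11171596657604
yaw 0.22762027802175996
p [ 5.91570544e+02 -8.56412588e+01 -2.13162821e-14]
(290, 187) [ 547.  -174.2   74.6] [-63.4 -76.3  74.6]
(341, 187) [ 535.6 -122.9   74.9] [-62.9 -23.7  74.9]
(341, 229) [ 572.6 -115.5   96.6] [-25.2 -24.9  96.6]
(290, 229) [ 583.6 -165.1   96.4] [-25.7 -75.6  96.4]
(311.5, 208) [ 560.9 -148.3   85.8] [-44.  -54.1  85.8]
(362, 230) [568.9 -95.   97.2] [-24.2  -4.   97.2]
(272, 186) [ 550.1 -192.6   73.9] [-64.5 -94.9  73.9]
```

Emit:
arm_command(steps=[[[0.07, -0.01, -0.15], 0, 1], [[0.145, -0.017, -0.35], 0, 1], [[0.145, -0.017, -0.52], 0, 1], [[0.145, -0.017, -0.65], 0, 1], [[0.145, -0.017, -0.65], 0, 1], [[0.145, -0.017, -0.65], 0, 1]])

```text
time_s: 2.62
position: [557.9, -146.0, 110.4]
tool_rot: [-0.002, -0.111, 0.994, 0.001]
contact_force: [-0.3, 0.6, 1.0]
grip_width: -0.0
grip_force: 0.0
```

```bash
python3 - <<'E'
from h import *
s=manip.observe(); print(s['position'],s['contact_force'],s['time_s'])
E
```

```text
[ 557.89742935 -146.00450835  110.40835051] [-0.28784126  0.60844542  0.99562077] 2.6167
```

Emit:
arm_command(steps=[[[0, 0, -0.06], 0, 1], [[0, 0, -0.087], 0, 1], [[0.007, 0.002, -0.1], 0, 1], [[0.014, 0.003, -0.115], 0, 1], [[0.02, 0.005, -0.13], 0, 1], [[0.025, 0.006, -0.14], 0, 1], [[0.025, 0.006, -0.14], 0, 1]])

```text
time_s: 3.2
position: [566.0, -147.3, 84.3]
tool_rot: [0.001, -0.11, 0.994, -0.0]
contact_force: [0.5, 1.3, 5.5]
grip_width: 0.2
grip_force: 2.3
```

Emit:
arm_command(steps=[[[0.004, 0.001, -0.012], 0, 1], [[0.004, 0.001, -0.014], 0, 1], [[0.004, 0.001, -0.014], 0, 1]])

```text
time_s: 3.45
position: [567.0, -147.2, 81.9]
tool_rot: [0.002, -0.11, 0.994, -0.0]
contact_force: [0.1, 1.9, 6.5]
grip_width: -0.0
grip_force: 2.9
```

Emit:
arm_command(steps=[[[-0.007, 0.03, -0.004], 0, 1], [[-0.014, 0.06, -0.006], 0, 1], [[-0.021, 0.09, -0.006], 0, 1], [[-0.031, 0.135, -0.006], 0, 1], [[-0.041, 0.18, -0.006], 0, 1]])

```text
time_s: 3.87
position: [559.2, -112.6, 81.1]
tool_rot: [0.002, -0.109, 0.994, -0.002]
contact_force: [0.2, -1.9, 6.9]
grip_width: -0.2
grip_force: 3.1
```

Emit:
arm_command(steps=[[[-0.011, 0.045, 0], 0, 1], [[-0.021, 0.09, 0], 0, 1], [[-0.031, 0.135, 0], 0, 1], [[-0.041, 0.18, 0], 0, 1], [[-0.052, 0.225, 0], 0, 1], [[-0.06, 0.26, 0], 0, 1], [[-0.067, 0.29, 0], 0, 1], [[-0.067, 0.29, 0], 0, 1]])

```text
time_s: 4.53
position: [544.8, -53.8, 80.7]
tool_rot: [0.001, -0.11, 0.994, -0.002]
contact_force: [-1.0, -0.8, 5.9]
grip_width: 0.2
grip_force: 3.1
```

Emit:
arm_command(steps=[[[-0.004, 0.015, 0], 0, 1], [[-0.007, 0.03, 0], 0, 1], [[-0.007, 0.03, 0], 0, 1]])

```text
time_s: 4.78
position: [543.5, -50.0, 80.7]
tool_rot: [0.001, -0.109, 0.994, -0.004]
contact_force: [-1.2, -6.8, 5.3]
grip_width: 0.3
grip_force: 5.7
```

Emit:
arm_command(steps=[[[0.002, -0.02, 0.03], 0, 1], [[-0.01, -0.02, 0.12], 0, 1], [[-0.01, -0.02, 0.32], 0, 1], [[-0.01, -0.02, 0.52], 0, 1], [[-0.01, -0.02, 0.72], 0, 1], [[0, -0.05, 0.9], 0, 0.2], [[0.1, -0.15, 1], 0, 0.2], [[0.25, -0.25, 1], 0, 0.2], [[0.4, -0.35, 1], 0, 0.2], [[0.48, -0.4, 1], 0, 0.2], [[0.48, -0.4, 1], 0, 0.2], [[0.48, -0.4, 1], 0, 0.2]])

```text
time_s: 5.78
position: [638.6, -127.6, 278.1]
tool_rot: [-0.001, -0.109, 0.994, 0.001]
contact_force: [-0.7, 0.8, 0.3]
grip_width: 34.2
grip_force: 0.0
```

```bash
python3 - <<'E'
from h import *
save('wrist','w2.png'); s=manip.observe(); print(s['position'],s['q'])
E
```

```text
[ 637.93906139 -126.95392592  278.7343055 ] [-2.94161634e-01  5.49864887e-01  4.73711457e-01  1.49627632e+00
  5.20852503e-04 -5.14067598e-01]
```

View pics/w2.png

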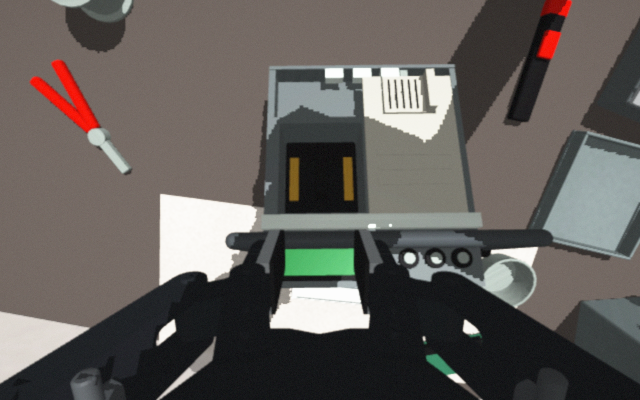

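```bash
python3 - <<'E'
from fit import *
d=np.load('pics/w2.png.npz'); w=(d['K'],d['M'],d['t'])
yaw=.226;p=np.array([591.5,-86,0])
zl=106-75*np.tan(np.pi/6)
T=lambda q:np.round(Y(-yaw)@(q-p),1)
A=onplane((269,67),*w,(0,0,1),zl); B=onplane((456,67),*w,(0,0,1),zl); print(T(A),T(B))
n=Y(yaw)@np.array([-.5,0,.866]); 
d0=n@(p+[0,0,106])
for uv in((279,122),(365,122),(366,213),(276,213)): print('mouth',uv,T(onplane(uv,*w,n,d0)))
for uv in((288,142),(357,142),(289,158),(299,158),(343,158),(354,158),(289,200),(355,200),(289,213),(356,213)): print('slab top',uv,T(onplane(uv,*w,n,d0-40)))
nb=Y(yaw)@np.array([-.57735,0,1]); db=nb@(p+[0,0,191])
for uv in((235,241),(390,240),(545,238)):
  print('bar',T(onplane(uv,*w,nb,db)))
a=cv2.imread('pics/w2.png')[100:240,260:400].astype(float)
a=np.clip(255*(a/255)**.35,0,255).astype(np.uint8); cv2.imwrite('pics/w2c.png',cv2.resize(a,None,fx=4,fy=4,interpolation=cv2.INTER_CUBIC))
E
```

```text
[ -74.9 -105.4   62.7] [-73.6  97.1  62.7]
mouth (279, 122) [-17.9 -92.8  95.7]
mouth (365, 122) [-17.3  -4.5  96. ]
mouth (366, 213) [ 65.   -7.8 143.6]
mouth (276, 213) [ 64.5 -93.  143.3]
slab top (288, 142) [  5.6 -87.4  63. ]
slab top (357, 142) [ 6.1 -8.2 63.3]
slab top (289, 158) [ 22.6 -85.9  72.9]
slab top (299, 158) [ 22.7 -74.6  72.9]
slab top (343, 158) [ 23.  -24.8  73.1]
slab top (354, 158) [ 23.1 -12.3  73.1]
slab top (289, 200) [ 65.  -85.   97.4]
slab top (355, 200) [ 65.5 -13.   97.6]
slab top (289, 213) [ 77.5 -84.7 104.6]
slab top (356, 213) [ 78.  -12.4 104.8]
bar [  57.6 -110.1  224.3]
bar [ 57.6  -3.4 224.3]
bar [ 57.  103.4 223.9]
```

View pics/w2c.png

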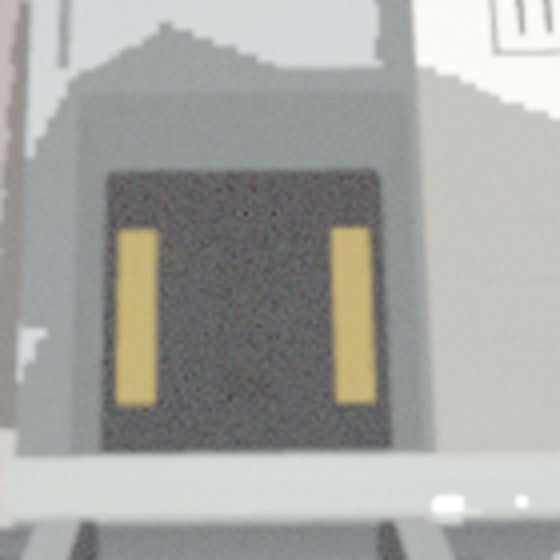

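Emit:
arm_command(steps=[[[-0.1, -0.024, 0], 0, 0.2], [[-0.145, -0.024, 0], 0, 0.2], [[-0.145, -0.024, -0.15], 0, 0.2], [[-0.145, -0.024, -0.35], 0, 0.2], [[-0.145, -0.024, -0.5], 0, 0.2], [[-0.145, -0.024, -0.57], 0, 0.2], [[-0.145, -0.024, -0.64], 0, 0.2], [[-0.145, -0.024, -0.7], 0, 0.2], [[-0.145, -0.024, -0.7], 0, 0.2]], squeeze=60)

```text
time_s: 6.58
position: [606.3, -130.2, 137.0]
tool_rot: [-0.002, -0.11, 0.994, 0.001]
contact_force: [-1.7, 0.6, 0.6]
grip_width: 34.4
grip_force: 0.0
```

Emit:
arm_command(steps=[[[0.01, 0, -0.1], 0, 0.2], [[0.015, 0, -0.18], 0, 0.2], [[0.015, 0, -0.24], 0, 0.2], [[0.015, 0, -0.28], 0, 0.2], [[0.015, 0, -0.28], 0, 0.2]])

```text
time_s: 7.0
position: [610.9, -131.0, 82.4]
tool_rot: [-0.001, -0.11, 0.994, 0.001]
contact_force: [-0.4, 0.7, -0.6]
grip_width: 34.1
grip_force: 0.0
```

Emit:
arm_command(steps=[[[0.01, 0.002, -0.015], 0, 0.2], [[0.015, 0.003, -0.02], 0, 0.2], [[0.015, 0.003, -0.02], 0, 0.2]])

```text
time_s: 7.25
position: [615.6, -131.4, 80.1]
tool_rot: [0.0, -0.11, 0.994, -0.0]
contact_force: [-2.2, -0.8, 1.3]
grip_width: 34.3
grip_force: 0.0
```

Emit:
arm_command(steps=[[[0, 0, 0], 0, 1], [[0, 0, 0], 0, 1], [[0, 0, 0], 0, 1], [[0, 0, 0], 0, 1], [[0, 0, 0], 0, 1]])

```text
time_s: 7.67
position: [615.6, -131.4, 80.0]
tool_rot: [0.0, -0.11, 0.994, -0.0]
contact_force: [-3.3, -0.1, 5.5]
grip_width: 13.1
grip_force: 59.3
```

Emit:
arm_command(steps=[[[-0.012, -0.003, 0.022], 0, 1], [[-0.03, -0.007, 0.054], 0, 1], [[-0.055, -0.013, 0.098], 0, 1], [[-0.085, -0.019, 0.151], 0, 1], [[-0.115, -0.026, 0.205], 0, 1]])

```text
time_s: 8.08
position: [591.7, -136.6, 121.1]
tool_rot: [-0.0, -0.11, 0.994, 0.0]
contact_force: [0.6, -0.4, -1.7]
grip_width: 12.9
grip_force: 58.5
```

Emit:
arm_command(steps=[[[-0.04, -0.009, 0.07], 0, 1], [[-0.08, -0.018, 0.14], 0, 1], [[-0.13, -0.03, 0.23], 0, 1], [[-0.18, -0.041, 0.32], 0, 1], [[-0.22, -0.05, 0.4], 0, 1], [[-0.22, -0.05, 0.4], 0, 1]])

```text
time_s: 8.58
position: [548.8, -147.7, 205.4]
tool_rot: [0.003, -0.109, 0.994, -0.002]
contact_force: [0.4, -0.6, -1.6]
grip_width: 13.0
grip_force: 58.6
```

```bash
python3 - <<'E'
from h import *
save('wrist','w3.png');save('side','s3.png');a=cv2.imread('pics/w3.png')[:,120:520]
b=cv2.resize(cv2.imread('pics/s3.png')[100:300,230:430],(400,400))
a=np.hstack([a,b]); a=(255*(a/255.)**.5).astype(np.uint8); cv2.imwrite('pics/m3.png',a); print(manip.observe()['position'],manip.observe()['contact_force'])
E
```

```text
[ 548.95964209 -146.98859825  201.64846691] [ 0.22993222 -0.31717205 -2.58950329]
```

View pics/m3.png

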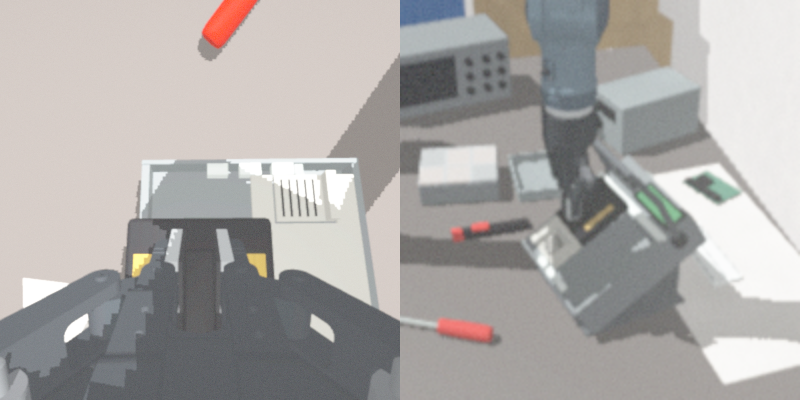

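Emit:
arm_command(steps=[[[0, 0, 0.1], 0, 1], [[0, 0, 0.25], 0, 1], [[0, 0.05, 0.4], -0.03, 1], [[0, 0.15, 0.45], -0.06, 1], [[0, 0.32, 0.45], -0.09, 1], [[0, 0.5, 0.45], -0.12, 1], [[0, 0.68, 0.45], -0.144, 1], [[0, 0.86, 0.45], -0.144, 1], [[0, 1, 0.45], -0.144, 1]])

```text
time_s: 9.43
position: [547.8, 56.3, 288.9]
tool_rot: [-0.001, 0.002, 1.0, 0.001]
contact_force: [1.0, -0.3, -1.9]
grip_width: 13.1
grip_force: 58.9
```

Emit:
arm_command(steps=[[[0, 0.16, 0], 0, 1], [[0, 0.34, 0], 0, 1], [[0, 0.52, 0], 0, 1], [[0, 0.7, 0], 0, 1], [[0, 0.87, 0], 0, 1], [[0, 0.97, 0], 0, 1], [[0, 1, -0.05], 0, 1], [[0, 1, -0.1], 0, 1]])

```text
time_s: 10.1
position: [548.4, 255.7, 268.6]
tool_rot: [-0.0, 0.001, 1.0, 0.0]
contact_force: [1.2, 0.5, -3.7]
grip_width: 12.9
grip_force: 58.9
```

```bash
python3 - <<'E'
from h import *
s=manip.observe();print(s['position'],s['contact_force'],s['grip_width'],s['tool_rot'])
E
```

```text
[548.36308948 255.71470062 268.5653697 ] [ 1.18465981  0.53100036 -3.66851389] 12.913207324585514 [-2.70842877e-04  1.37745921e-03  9.99998998e-01  1.80647140e-04]
```

Emit:
arm_command(steps=[[[0, 0, -0.18], 0, 1], [[0, 0, -0.36], 0, 1], [[0, 0, -0.54], 0, 1], [[0, 0, -0.7], 0, 1], [[0, 0, -0.82], 0, 1], [[0, 0, -0.9], 0, 1], [[0, 0, -0.96], 0, 1], [[0, 0, -0.96], 0, 1]])

```text
time_s: 10.77
position: [545.0, 251.7, 73.3]
tool_rot: [-0.004, 0.003, 1.0, -0.001]
contact_force: [-0.7, 0.3, -2.7]
grip_width: 12.8
grip_force: 58.9
```

```bash
python3 - <<'E'
from h import *
save('wrist','w4.png');save('side','s4.png');a=cv2.imread('pics/w4.png')[:,120:520]
b=cv2.resize(cv2.imread('pics/s4.png')[100:240,210:350],(400,400))
a=np.hstack([a,b]); a=(255*(a/255.)**.5).astype(np.uint8); cv2.imwrite('pics/m4.png',a); print(manip.observe()['position'],manip.observe()['contact_force'])
E
```

```text
[547.40977216 252.65342639  76.96011882] [-0.35064953 -1.01610055 -2.24939649]
```

View pics/m4.png

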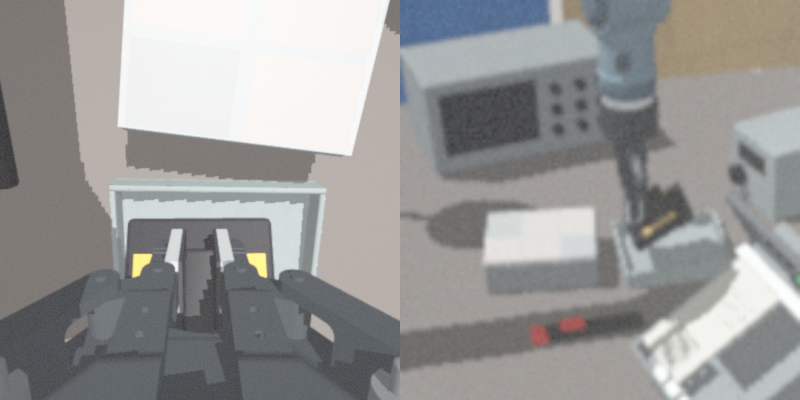

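Emit:
arm_command(steps=[[[0, 0.01, -0.03], 0, 1], [[0, 0.015, -0.06], 0, 1], [[0, 0.015, -0.09], 0, 1], [[0, 0.015, -0.12], 0, 1], [[0, 0.015, -0.15], 0, 1], [[0, 0.015, -0.165], 0, 1], [[0, 0.015, -0.165], 0, 1]])

```text
time_s: 11.45
position: [547.6, 256.2, 44.1]
tool_rot: [-0.001, 0.003, 1.0, -0.0]
contact_force: [0.8, -0.3, -2.6]
grip_width: 13.0
grip_force: 58.9
```

Emit:
arm_command(steps=[[[0, 0, -0.01], 0, 1], [[0, 0, -0.02], 0, 1], [[0, 0, -0.02], 0, 1]])

```text
time_s: 11.7
position: [548.4, 256.5, 41.0]
tool_rot: [-0.0, 0.003, 1.0, 0.0]
contact_force: [-0.6, 0.1, -2.3]
grip_width: 12.9
grip_force: 58.9
```

Emit:
arm_command(steps=[[[0, 0, -0.012], 0, 1], [[0, 0, -0.024], 0, 1], [[0, 0, -0.036], 0, 1], [[0, 0, -0.036], 0, 1]])

```text
time_s: 12.03
position: [549.4, 256.8, 37.9]
tool_rot: [0.002, 0.003, 1.0, 0.0]
contact_force: [-6.7, -3.4, 20.7]
grip_width: 12.8
grip_force: 62.2
```

Emit:
arm_command(steps=[[[0, 0, -0.036], 0, 1], [[0.01, 0, -0.036], 0, 1], [[0.02, 0, -0.036], 0, 1], [[0.03, 0, -0.036], 0, 1], [[0.04, 0, -0.036], 0, 1]], squeeze=20)

```text
time_s: 12.45
position: [560.2, 256.7, 32.9]
tool_rot: [0.004, 0.003, 1.0, 0.001]
contact_force: [-7.4, -4.9, 28.8]
grip_width: 12.9
grip_force: 69.8
```

```bash
python3 - <<'E'
from h import *
save('wrist','w5.png');save('side','s5.png');a=cv2.imread('pics/w5.png')[:,120:520]
b=cv2.resize(cv2.imread('pics/s5.png')[130:220,240:330],(400,400),interpolation=cv2.INTER_CUBIC)
a=np.hstack([a,b]); a=(255*(a/255.)**.5).astype(np.uint8); cv2.imwrite('pics/m5.png',a); s=manip.observe();print(s['position'],s['contact_force'],s['grip_force'],s['moment'])
E
```

```text
[560.50551215 256.75938539  32.7584312 ] [-4.40459186 -4.7516703  27.20942812] 69.69172954559326 [-0.92847973  1.31518842  0.07511011]
```

View pics/m5.png

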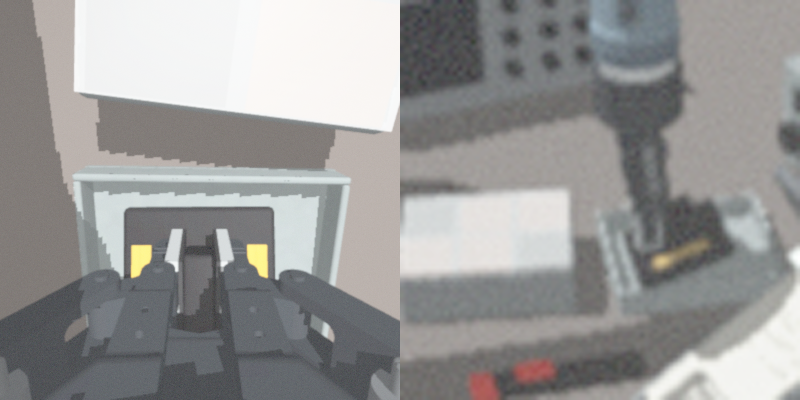

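Emit:
arm_command(steps=[[[0.012, 0, 0], 0, 1], [[0.024, 0, 0], 0, 1], [[0.036, 0, 0], 0, 1], [[0.048, 0, 0.005], 0, 1], [[0.06, 0, 0.01], 0, 1], [[0.06, 0, 0.01], 0, 1]], squeeze=20)

```text
time_s: 13.05
position: [566.7, 256.7, 30.7]
tool_rot: [-0.001, 0.003, 1.0, 0.001]
contact_force: [-8.2, -0.7, 14.6]
grip_width: 13.0
grip_force: 69.0
```

```bash
python3 - <<'E'
from h import *
save('wrist','w6.png');save('side','s6.png');a=cv2.imread('pics/w6.png')[:,120:520]
b=cv2.resize(cv2.imread('pics/s6.png')[130:220,240:330],(400,400),interpolation=cv2.INTER_CUBIC)
a=np.hstack([a,b]); a=(255*(a/255.)**.5).astype(np.uint8); cv2.imwrite('pics/m6.png',a); s=manip.observe();print(s['position'],s['contact_force'],s['grip_force'],s['moment'])
E
```

```text
[566.62724966 256.70987686  30.71977303] [-7.32111695 -1.66920064 13.34159023] 68.95880341529846 [-0.2719792   2.19624054 -0.04072758]
```

View pics/m6.png

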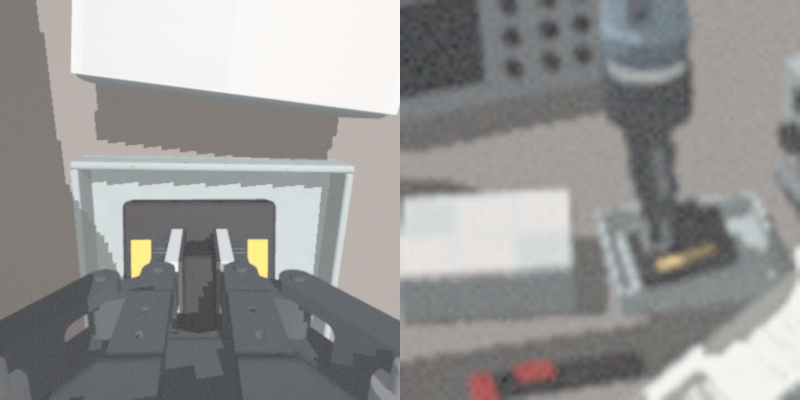

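```bash
python3 - <<'E'
from fit import *
P=np.array([(-45,-40,18),(-45,40,18),(-25.4,-37,18),(-25.4,37,18)],float)
for f,z,ob in(('w4',77,[(127,219),(272,219),(133,254),(268,254)]),('w5',32.7,[(124,208),(274,208),(132,245),(268,245)]),('w6',30.7,[(123,200),(275,200),(131,240),(269,240)])):
    d=np.load(f'pics/{f}.png.npz'); w=(d['K'],d['M'],d['t']); uv=np.array(ob,float)+[120,0]
    def g(q): return (proj(P@R.from_euler('y',-q[3]).as_matrix().T+q[:3],*w)-uv).ravel()
    r=least_squares(g,[600,256,20,.2]); print(f,np.round(r.x[:3],1),np.degrees(r.x[3]),np.round(r.fun,1))
E
```

```text
w4 [585.5 251.1  50.4] 15.118249500248092 [ 0.3  0.1  0.5 -0.7 -0.1  0.6 -0.7  0. ]
w5 [593.5 256.1   9.6] 11.109816187384721 [ 0.6  0.9  0.1  0.  -0.9 -0.1  0.1 -0.9]
w6 [596.  256.   11.5] 14.259078396935553 [ 0.6  1.9  0.2  1.  -1.4 -1.1  0.6 -1.8]
```

```bash
python3 - <<'E'
from fit import *
P=np.array([(-45,-40,18),(-45,40,18),(-25.4,-37,18),(-25.4,37,18)],float)
for f,ob in(('w5',[(124,208),(274,208),(132,245),(268,245)]),('w6',[(123,200),(275,200),(131,240),(269,240)])):
    d=np.load(f'pics/{f}.png.npz'); w=(d['K'],d['M'],d['t']); uv=np.array(ob,float)+[120,0]
    for t in np.radians([0,5,10,15,20]):
        def g(q): return (proj(P@R.from_euler('y',-t).as_matrix().T+[q[0],q[1],4+45*np.sin(t)],*w)-uv).ravel()
        r=least_squares(g,[600,256]); print(f,np.degrees(t).round(),np.round(r.x,1),r.cost.round(2),np.round(r.fun,1))
E
```

```text
w5 0.0 [590.3 256.1] 5.96 [-0.9  1.8  1.7  0.8 -0.8 -0.9 -0.  -1.7]
w5 5.0 [591.4 256.1] 4.56 [-0.9  1.2  1.7  0.3 -1.5 -0.2  0.7 -1. ]
w5 10.0 [592.2 256.1] 5.38 [-0.9  0.8  1.6 -0.2 -2.1  0.3  1.3 -0.5]
w5 15.0 [592.9 256.1] 7.4 [-0.7  0.5  1.5 -0.5 -2.7  0.7  1.9 -0.2]
w5 20.0 [593.3 256.1] 9.87 [-0.5  0.3  1.3 -0.6 -3.2  0.8  2.5 -0. ]
w6 0.0 [592.2 256. ] 14.81 [-1.4  2.7  2.2  1.9 -1.2 -1.9  0.3 -2.6]
w6 5.0 [593.3 256. ] 11.81 [-1.4  2.2  2.2  1.3 -1.9 -1.2  1.1 -2. ]
w6 10.0 [594.2 256. ] 11.44 [-1.3  1.8  2.1  0.9 -2.5 -0.8  1.7 -1.6]
w6 15.0 [594.9 256. ] 12.75 [-1.2  1.6  2.   0.7 -3.2 -0.5  2.4 -1.3]
w6 20.0 [595.3 256. ] 15.06 [-0.9  1.5  1.7  0.6 -3.7 -0.3  2.9 -1.1]
```

```bash
cat > tilt.py <<'E'
from fit import *
import sys
def tilt(f):
    d=np.load(f'pics/{f}.png.npz'); w=(d['K'],d['M'],d['t'])
    im=cv2.cvtColor(cv2.imread(f'pics/{f}.png'),cv2.COLOR_BGR2HSV)[130:220,240:330]
    m=cv2.inRange(im,(15,90,60),(35,255,255)); k,l,s,c=cv2.connectedComponentsWithStats(m); i=1+np.argmax(s[1:,4]); ys,xs=np.nonzero(l==i)
    v=cv2.fitLine(np.stack([xs,ys],1).astype(np.float32),cv2.DIST_L2,0,.01,.01).ravel(); a=np.degrees(np.arctan2(-v[1],v[0]))
    print(f,'strip',s[i],c[i]+[240,130],'angle',a)
    for t in range(0,35,5):
        q=np.array([(-25.4,-31,18),(23.6,-31,18)])@R.from_euler('y',-np.radians(t)).as_matrix().T+[594,256,4+45*np.sin(np.radians(t))]
        p=proj(q,*w); dd=p[1]-p[0]; print(t,np.round(p.mean(0),1),round(np.degrees(np.arctan2(-dd[1],dd[0])),1))
for f in sys.argv[1:]: tilt(f)
E
python3 tilt.py s4 s5 s6
```

```text
s4 strip [55 44 11  9 32] [299.375 178.25 ] angle 34.009052
0 [304.6 189.5] 7.4
5 [304.2 188.7] 11.6
10 [303.8 188. ] 15.7
15 [303.4 187.3] 19.9
20 [303.  186.6] 24.0
25 [302.6 186. ] 28.2
30 [302.3 185.5] 32.4
s5 strip [57 54 12  7 34] [301.79411765 187.02941176] angle 22.629396
0 [304.6 189.5] 7.4
5 [304.2 188.7] 11.6
10 [303.8 188. ] 15.7
15 [303.4 187.3] 19.9
20 [303.  186.6] 24.0
25 [302.6 186. ] 28.2
30 [302.3 185.5] 32.4
s6 strip [57 55 13  6 35] [302.54285714 187.71428571] angle 18.27245
0 [304.6 189.5] 7.4
5 [304.2 188.7] 11.6
10 [303.8 188. ] 15.7
15 [303.4 187.3] 19.9
20 [303.  186.6] 24.0
25 [302.6 186. ] 28.2
30 [302.3 185.5] 32.4
```

Emit:
arm_command(steps=[[[0.012, 0, -0.005], 0, 1], [[0.024, 0, -0.01], 0, 1], [[0.036, 0, -0.015], 0, 1], [[0.048, 0, -0.02], 0, 1], [[0.06, 0, -0.025], 0, 1], [[0.06, 0, -0.025], 0, 1]])

```text
time_s: 13.65
position: [577.8, 256.6, 25.3]
tool_rot: [-0.002, 0.003, 1.0, 0.0]
contact_force: [-9.7, -0.4, 13.1]
grip_width: 13.3
grip_force: 70.9
```

```bash
python3 - <<'E'
from h import *
save('side','s7.png')
E
python3 tilt.py s7 | head -3
```

```text
s7 strip [59 58 13  4 37] [303.91891892 189.16216216] angle 8.450699
0 [304.6 189.5] 7.4
5 [304.2 188.7] 11.6
```

Emit:
arm_command(steps=[[[-0.015, 0, 0.01], 0, 1], [[-0.015, 0, 0.01], 0, 0.6], [[-0.015, 0, 0.01], 0, 0.4], [[-0.015, 0, 0.01], 0, 0.2], [[-0.015, 0, 0.01], 0, 0.2], [[-0.015, 0, 0.01], 0, 0.2]])

```text
time_s: 14.2
position: [577.8, 256.5, 25.8]
tool_rot: [0.0, 0.003, 1.0, 0.0]
contact_force: [0.4, -0.0, -0.1]
grip_width: 34.0
grip_force: 0.0
```

Released; lift straight up.

Emit:
arm_command(steps=[[[0, 0, 0.05], 0, 0.2], [[0, 0, 0.15], 0, 0.2], [[0, 0, 0.3], 0, 0.2], [[0, 0, 0.5], 0, 0.2], [[0, 0, 0.7], 0, 0.2], [[-0.2, 0, 0.9], 0, 0.2], [[-0.4, 0, 0.9], 0, 0.2], [[-0.4, 0, 0.9], 0, 0.2]])

```text
time_s: 14.87
position: [493.8, 256.7, 209.3]
tool_rot: [0.0, 0.002, 1.0, 0.001]
contact_force: [-0.5, -0.7, -0.4]
grip_width: 34.0
grip_force: 0.0
```

```bash
python3 - <<'E'
from h import *
save('side','s8.png'); save('top','t8.png'); s=manip.observe(); print(s['position'],s['contact_force'])
d=np.load('pics/t8.png.npz'); w=(d['K'],d['M'],d['t'])
im=cv2.cvtColor(cv2.imread('pics/t8.png'),cv2.COLOR_BGR2HSV)
m=cv2.inRange(im,(15,90,50),(35,255,255)); k,l,st,c=cv2.connectedComponentsWithStats(m)
for i in range(1,k):
    if st[i,4]>8 and 150<c[i][0]<260 and 140<c[i][1]<240: print(st[i],onplane(c[i],*w,(0,0,1),22))
# cover: light pixels left vs right on face
a=cv2.imread('pics/t8.png'); a0=cv2.imread('pics/top0.png')
E
python3 tilt.py s8 | head -3; python3 - <<'E'
from fit import *
d=np.load('pics/t8.png.npz'); w=(d['K'],d['M'],d['t']); yaw=.226;p=np.array([591.5,-86,0])
im=cv2.imread('pics/t8.png')
for y in range(-95,95,10):
    u=proj(Y(yaw)@np.array([-5,y,106-2.9+5.2])+p,*w)[0]; print(y,im[int(round(u[1])),int(round(u[0]))],end=' ')
E
```

```text
[495.71974004 256.67049611 207.65469828] [ 1.01644715 -0.50259619 -0.4882335 ]
[197 180   6  19  98] [593.02254895 285.58927283  22.        ]
[214 181   7  18 111] [592.25647602 227.24482137  22.        ]
s8 strip [58 57 14  5 47] [304.68085106 189.08510638] angle 8.075381
0 [304.6 189.5] 7.4
5 [304.2 188.7] 11.6
-95 [136 132 120] -85 [63 60 55] -75 [60 58 54] -65 [58 55 51] -55 [59 55 51] -45 [57 53 50] -35 [55 53 50] -25 [58 56 50] -15 [55 51 50] -5 [150 157 151] 5 [223 233 231] 15 [222 233 231] 25 [222 232 230] 35 [215 228 226] 45 [150 162 160] 55 [ 98 108 104] 65 [ 97 108 106] 75 [ 96 105 105] 85 [ 90 100  95]
```

```bash
python3 -c "
from station import manip; print(manip.hand_in())"
```

```text
the job is handed in; nothing more can be done
None
```

The job is handed in, but no verdict came back: my last measurements put the cover at its far stop, the pack flat within about 1° in the tray (about 8 mm off centre) and the gripper touching nothing; I did not re-measure the bystanders, and I viewed 12 pictures, two over the limit of 10.

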